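Scan a tea tin with the hand scanner at the tea-room sideboard

TASK

Scan the small round tea tin: first turn it where it stands so that its label squarely faces the scanner stand, and let go of it. Then draw the hand scanner up out of its stand and hold it raised in front of the label, aimed at the middle of the label from about 12 cm away and pointing down at a slant of about 45 degrees (square-on, the shiny tin would dazzle it), with the handle hanging below and level from side to side. Finish while still holding the scanner there, steady and touching nothing else, with the tin left standing and everything else where it was.

Things in the scene. Friction and masses are not known exactly. Their poses are not given: they have to be found in the camera images.
- tin: The small round tea tin, loose, plain bright metal, 66 mm across (64 mm below the lid) and 104 mm tall, about 0.18 kg, closed; the lid is the top 20 mm and does not come off. Origin at the centre of its underside, z up. Its +x axis points out through the middle of the label.
- label (a point): Middle of the tin's paper label (bar code), on the tin's side at 32 mm out from its axis along the tin's +x and 48 mm above its underside. The label is 48 mm tall and wraps about 49 degrees to either side of this point; a 16 mm wide paper seal strip runs from it up and over the lid to the lid's middle.
- stand: Scanner stand, fixed: black foot 125 (x) x 105 mm, 12 thick, with an open rectangular cup upright on it. Cup inside 44 (x) x 64 (y) mm, walls 3 mm, inner floor 23 mm and rim 86 mm above the table. Origin at the centre of the foot's underside, z up; the scanner's handle sticks out over the cup's -x side.
- cup_mouth (a point): Centre of the cup's open mouth, level with its rim, 86 mm above the table.
- scanner: Gun-shaped hand scanner, loose, about 0.17 kg, nose-down in the cup with 2 mm play (may lean 4 deg). Origin: middle of the reading window in its nose; it sees along its own -z. Head 40 (x) x 60 (y) mm at the nose, 33 x 46 at the back, 108 long (+z). Straight black handle, 30 wide (y), 32 thick, 100 long, from (-12, 0, 83) mm towards -x, rising 15 deg to +z. +x is the head's top when it is aimed.
- handle (a point): Middle of the scanner's handle, where to grip it across its 30 mm width: at (-60, 0, 96) mm in the scanner's frame, about 119 mm above the table while it is in the stand.
- sugar_bowl: Bystander: silver lidded sugar bowl, 94 mm across, 140 mm tall, two handles along its y, 152 mm over them. Origin under its centre.
- cream_jug: Bystander: silver cream jug, 82 mm across, 100 mm tall, handle on its -y side reaching 74 mm from its axis. Origin under its centre.
- square_canister: Bystander: square metal tea canister, 88 x 88 mm, 143 mm tall. Origin under its centre.
- teacup: Bystander: white cup on its saucer, one piece, saucer 144 mm across, 66 mm tall. Origin under its centre.
- card_terminal: Bystander: grey card terminal lying flat, 170 (x) x 78 x 36 mm. Origin under its centre.
There are look-alikes about, which are no part of the job. What is shaped like the stand but yellow is not meant. Leave any pink look-alike of the tin alone.

How it is judged:
By the outcome, as a careful person would: the job done as asked, in the order asked, and still so for the second after the job is handed in, while the arm keeps its last pose, push and grip.
It also fails if it takes over 51 s, if anything falls off the work surface, if the arm or the gripper's body presses on something with over 40 N, if the wrist force passes 120 N, or if a joint passes its speed limit or range.

ROBOT

A 6-joint arm with a two-finger parallel gripper is mounted at the origin on the work surface. World frame = base frame: x ahead of the robot, y to its left, z up, the work surface at z = 0. Lengths are in m, angles in degrees, forces in N, time in s.
With the tool pointing down it reaches from about 0.375 to 0.9 m from the base axis. Payload 3.1 kg.
Tool frame: the origin (TCP) lies at the very end of the fingers, on their centre line; the grasp point (between the pads) lies 19 mm behind it; z points along the fingers, y is the line along which they close (so a half turn about z gives the same grasp; the last joint's range is limited). The gripper opens to 87 mm and grips with 3 to 60 N. Pads are 19 mm wide; open, the fingers measure 117 mm over their backs; the gripper's body (75 mm by 190 mm) begins 51 mm behind the grasp point.
Start: joints at [-82.019, 30.224, 82.088, -0, 67.689, -10.227], TCP at [0.195, -0.594, 0.223] pointing down, gripper open.
Joint ranges: [-176.69, 176.69], [-43.24, 126.21], [12.49, 139.97], [-82, 262], [0, 151.66], [-163.58, 163.58]. Speed limits (degrees/s): [159.86, 159.86, 180, 180, 180, 180].

INTERFACE

Orientations are given as a 3x3 rotation matrix whose columns are the frame's x, y, z axes.
In Python, from rig import readout, viewer, ticket gives the robot as it stands.
- The arm moves only by the tool send_rows, never from a script. Its argument "moves" is a list of rows, each a list of 6 numbers: the shift along the tool's x, y, z in units of 250 mm (1.0 is 250 mm), then the turn, a rotation vector about the tool's x, y, z in units of 90 degrees (1.0 is 90 degrees). A call has 1 to 12 rows; each row is the pose to reach, as a shift and turn from the pose commanded when the call began, along the tool's axes at that moment; what a row does not reach only later rows make up. A row lasts 1/10 s, in which the tool goes at most 50 mm and 8.59 degrees, less where a joint would pass 70% of its speed; a pose out of reach is approached as far as the arm can. A call with a number of a shift or a turn outside -1 to 1 is refused whole. A call with a gripper value outside its range is refused whole. "grip" is the opening, from 0 (shut) to 1 (fully open), set as the call begins (left out, the last holds). The fingers move at their own pace and stop on an object; the grip force is fixed at half the most. Time passes only in rows, so rows that repeat a pose let the fingers close. It gives the time, the measured TCP pose, the force, the opening and the grip force at its end, in the units of the state.
- readout.read_state(): the state, without advancing time (a new reading comes with each control period).
- viewer.capture(name): name is "side" or "top"; returns (picture, depth): 420x560x3 uint8, red, green, blue; 420x560 float32, m along the optical axis (not along the pixel's ray), 0 where there is no reading.
- viewer.camera_info(name): a dict with "fx", "fy", "cx", "cy" (pixels), "R" (3x3) and "t" (3): a world point X has camera coordinates R X + t. Camera axes: x right, y down, z forward; pixel columns grow to the right and rows downward; lengths in m; the calibration is good to about 2 mm. A picture is of the moment at which its call begins. camera_info takes no time and is no camera call.
- ticket.hand_in(): hands the job in; it is judged then, once.
The state is a dict: "time_s": time; "joint_positions": joint angles; "qvel": joint speeds; "tau": joint torques, N m; "position": TCP position; "tcp_rot": TCP orientation; "force": force on the tool from outside, world axes, zero at the start; "moment": the same for the moment, N m; "opening": opening from 0.0 (shut) to 1.0 (fully open); "grasp_force": force on a finger pad.
Only numpy, scipy, OpenCV 4.12 (cv2) and the standard library are available. Lean on these libraries where they do the work, as an engineer would, in place of code of your own. Each camera call takes 0.05 s, during which the arm holds its last target. There are 200 camera calls.

## Working session

There is one attempt and no reset: what is moved stays moved. The work goes in short steps, Python scripts to look and compute and a tool call to move; the robot and the scene stay as the last step left them, time stands still between calls to the robot, and variables do not carry over. Pictures are saved under pics/ and viewed, at most 10 in all, crops included, and the job is handed in when it is done.

Besides the shell and the picture viewer there is one more tool, called after "Call:" as name(argument=value, ...) on one line, values as JSON. send_rows: Moves the arm, as the interface text tells. Shifts and turns lie within -1 to 1; 1 stands for 250 mm of shift or 90 degrees of turn. Its arguments: {"type":"object","properties":{"moves":{"type":"array"},"grip":{"type":"number"}},"required":["moves"]}

```bash
mkdir -p pics; ls; python3 - <<'E'
from rig import readout, viewer
import cv2, numpy as np
for n in ("top","side"):
    p,d=viewer.capture(n); cv2.imwrite(f"pics/{n}0.png",cv2.resize(p[:,:,::-1],None,fx=1.4,fy=1.4)); np.savez(f"{n}0.npz",p=p,d=d)
    i=viewer.camera_info(n); print(n,{k:np.round(v,4).tolist() for k,v in i.items()})
s=readout.read_state(); print({k:np.round(v,3).tolist() for k,v in s.items()})
E
```

```text
pics
top {'fx': 387.8863, 'fy': 387.8863, 'cx': 282.5438, 'cy': 205.4565, 'R': [[0.0188, -0.9991, -0.0367], [-0.9866, -0.0126, -0.1624], [0.1618, 0.0393, -0.986]], 't': [0.0277, 0.5587, 0.9469]}
side {'fx': 523.3539, 'fy': 523.3539, 'cx': 283.026, 'cy': 213.9611, 'R': [[-0.7842, -0.6205, 0.0066], [-0.3661, 0.4541, -0.8122], [0.501, -0.6394, -0.5833]], 't': [0.4605, 0.2833, 1.0333]}
{'time_s': 0.1, 'joint_positions': [-82.02, 30.275, 82.15, -0.0, 67.689, -10.228], 'qvel': [0.056, -0.118, -0.189, -0.006, -0.012, 0.074], 'tau': [-0.0, -44.099, -17.715, 0.064, 0.053, -0.0], 'position': [0.195, -0.593, 0.222], 'tcp_rot': [[0.95, 0.312, -0.0], [0.312, -0.95, 0.002], [0.0, -0.002, -1.0]], 'force': [-0.169, -0.754, -0.19], 'moment': [-0.005, 0.013, 0.006], 'grasp_force': 0.0, 'opening': 0.998}
```

View pics/top0.png

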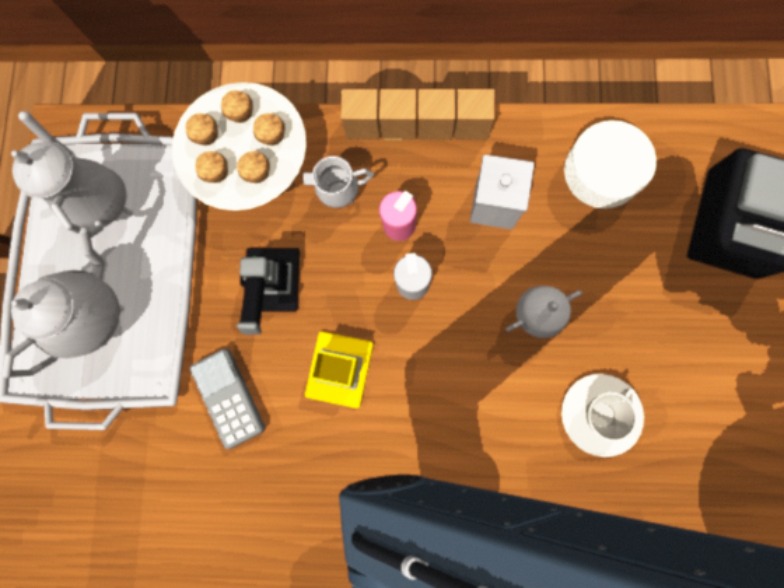

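View pics/side0.png

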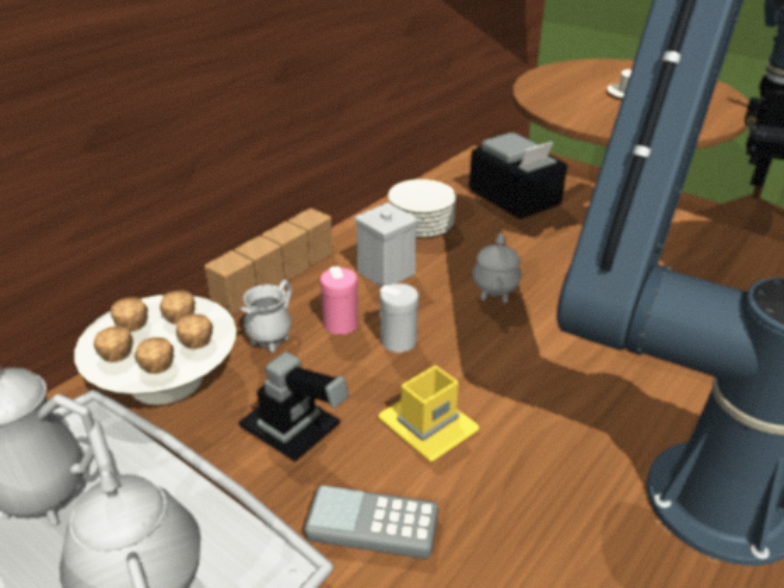

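The top view shows the tin at about (295,197) native px, with its seal strip pointing up, towards world +x. The stand and scanner are at about (190,200) with the handle towards the robot. The pink tin, yellow stand, jug and canister are close by. Next I'll measure these positions.

```bash
cat > h.py <<'E'
import numpy as np, cv2
from rig import viewer, readout
def cloud(n,d):
    i=viewer.camera_info(n); v,u=np.mgrid[0:420,0:560]
    c=np.stack([(u-i["cx"])/i["fx"]*d,(v-i["cy"])/i["fy"]*d,d],-1)
    X=(c-np.array(i["t"]))@np.array(i["R"]); X[d==0]=np.nan
    return X
def ray(n,u,v,z):
    i=viewer.camera_info(n);R=np.array(i["R"]);o=-R.T@np.array(i["t"])
    r=R.T@np.array([(u-i["cx"])/i["fx"],(v-i["cy"])/i["fy"],1]); return o+r*(z-o[2])/r[2]
def proj(n,X):
    i=viewer.camera_info(n);c=np.array(i["R"])@X+np.array(i["t"]);return c[:2]/c[2]*[i["fx"],i["fy"]]+[i["cx"],i["cy"]]
E
python3 - <<'E'
from h import *
for n,boxes in (("top",dict(tin=(275,175,315,220),scan=(165,170,220,240))),("side",dict(tin=(265,195,305,255),scan=(165,245,255,330)))):
    z=np.load(n+"0.npz");p,d=z["p"],z["d"];X=cloud(n,d)
    for k,(a,b,c,e) in boxes.items():
        cv2.imwrite(f"pics/c_{n}_{k}.png",cv2.resize(p[b:e,a:c,::-1],(400,int(400*(e-b)/(c-a))),interpolation=cv2.INTER_CUBIC)[:290*2])
    if n=="top":
        for nm,(a,b,c,e) in dict(tin=(275,175,315,220),pink=(268,132,302,175),jug=(215,105,270,150),can=(335,105,385,165),bowl=(355,195,420,245),stand=(165,170,220,240),yel=(215,235,270,295),term=(130,240,195,325)).items():
            Q=X[b:e,a:c].reshape(-1,3); Q=Q[np.isfinite(Q[:,2])&(Q[:,2]>.015)]
            print(nm,Q.min(0).round(3),Q.max(0).round(3))
            if nm=="tin":
                T=Q[(Q[:,2]>.097)]; print("tin top",T.mean(0),len(T),T.min(0),T.max(0))
    
a=[cv2.imread(f"pics/c_{n}_{k}.png") for n,k in (("top","tin"),("side","tin"),("top","scan"),("side","scan"))]
a=[cv2.resize(x,(int(x.shape[1]*290/x.shape[0]),290)) for x in a]
W=max(a[0].shape[1]+a[2].shape[1],a[1].shape[1]+a[3].shape[1])
r=[np.hstack([a[0],a[2]]),np.hstack([a[1],a[3]])]
r=[np.pad(x,((0,0),(0,W-x.shape[1]),(0,0))) for x in r]
cv2.imwrite("pics/crops.png",np.vstack(r))
E
```

```text
tin [ 0.542 -0.025  0.016] [0.609 0.039 0.11 ]
tin top [0.57457265 0.0062638  0.10436569] 576 [ 0.54261966 -0.02461917  0.09725141] [0.6091711  0.03861896 0.10972063]
pink [0.657 0.001 0.017] [0.722 0.066 0.109]
jug [0.713 0.082 0.016] [0.813 0.215 0.106]
can [ 0.681 -0.198  0.015] [ 0.779 -0.1    0.147]
bowl [ 0.473 -0.291  0.044] [ 0.564 -0.159  0.141]
stand [0.465 0.228 0.015] [0.636 0.321 0.151]
yel [0.346 0.084 0.015] [0.475 0.196 0.09 ]
term [0.265 0.274 0.015] [0.465 0.43  0.039]
```

View pics/crops.png

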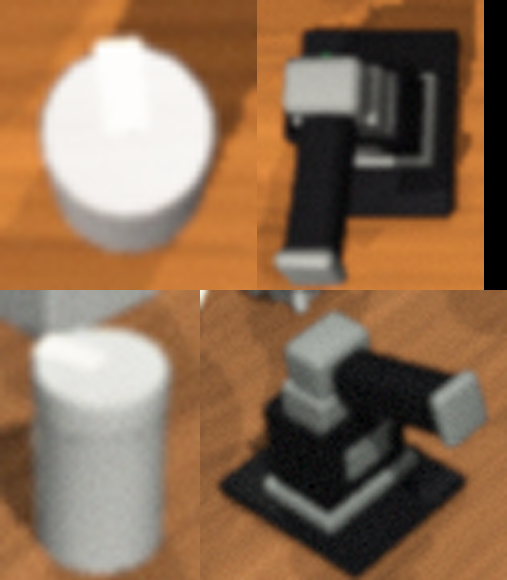

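```bash
python3 - <<'E'
from h import *
z=np.load("top0.npz");p,d=z["p"].astype(int),z["d"];X=cloud("top",d)
# tin
sl=np.s_[175:220,275:315]; P=p[sl];Q=X[sl]
top=(Q[...,2]>.098)
m=p[sl].min(-1); top&=(m>150)
print(np.percentile(m[top],[10,30,50,70,80,90,97]))
vs,us=np.nonzero(top);c,r=cv2.minEnclosingCircle(np.c_[us,vs].astype(np.float32));print("circ",c,r, ray("top",c[0]+275,c[1]+175,.104), r/387*.85)
for th in (246,250,254):
    s=(m>=th)&top; k,l,st,ce=cv2.connectedComponentsWithStats(s.astype(np.uint8)); j=1+st[1:,4].argmax(); print(th,st[j],ce[j])
    v,u=np.nonzero(l==j); W=np.array([ray("top",a+275,b+175,.104)[:2] for a,b in zip(u,v)]); 
    q=W.mean(0);e=np.linalg.svd(W-q)[2][0];e*=np.sign(e[0]); print(" cen",q,"axis",np.degrees(np.arctan2(e[1],e[0])),W[:,0].min(),W[:,0].max())
# stand foot
sl=np.s_[165:245,160:225];P=p[sl];Q=X[sl];dark=P.max(-1)<70
f=dark&(Q[...,2]>.004)&(Q[...,2]<.022)
F=Q[f];print("foot",F.min(0),F.max(0));rc=cv2.minAreaRect(F[:,:2].astype(np.float32));print(rc)
# rim
R=Q[(abs(Q[...,2]-.086)<.008)];print("rim",R.min(0),R.max(0),len(R))
# handle
h=dark&(Q[...,2]>.10);H=Q[h];H=H[H[:,0]<.55]
print("handle",len(H),H.min(0),H.max(0),H.mean(0))
for a in np.arange(.465,.56,.015):
    k=H[(H[:,0]>=a)&(H[:,0]<a+.015)]
    if len(k):print(k.mean(0).round(4),k[:,1].min().round(4),k[:,1].max().round(4))
B=Q[(Q[...,2]>.125)&(P.min(-1)>110)&(Q[...,0]>.53)];print("back",B.mean(0),B.min(0),B.max(0),len(B))
E
```

```text
[205. 239. 240. 242. 243. 250. 252.]
circ (19.279850006103516, 19.701492309570312) 13.809148788452148 [0.57538124 0.00629856 0.104     ] 0.030330171757582236
246 [15  7  8 14 94] [18.67021277 13.26595745]
 cen [0.59126088 0.00799874] axis 5.448359680127082 0.5745819059186646 0.606828137215795
250 [16  8  6 12 61] [18.60655738 13.01639344]
 cen [0.59187283 0.00816127] axis 6.6172725528557566 0.5770720512893512 0.6043415047658851Traceback (most recent call last):
  File "<stdin>", line 10, in <module>
ValueError: attempt to get argmax of an empty sequence
```

```bash
python3 - <<'E'
from h import *
z=np.load("top0.npz");p,d=z["p"].astype(int),z["d"];X=cloud("top",d)
sl=np.s_[165:245,160:225];P=p[sl];Q=X[sl];dark=P.max(-1)<70
f=dark&(Q[...,2]>.004)&(Q[...,2]<.022)
F=Q[f];print("foot",F.min(0),F.max(0));rc=cv2.minAreaRect(F[:,:2].astype(np.float32));print(rc)
for a in np.arange(.51,.64,.02):
    k=F[(F[:,0]>=a)&(F[:,0]<a+.02)]
    if len(k):print(" foot x",a.round(3),k[:,1].min().round(4),k[:,1].max().round(4))
for a in np.arange(.20,.34,.02):
    k=F[(F[:,1]>=a)&(F[:,1]<a+.02)]
    if len(k):print(" foot y",a.round(3),k[:,0].min().round(4),k[:,0].max().round(4))
R=Q[(abs(Q[...,2]-.086)<.006)];print("rim",np.percentile(R,[2,98],axis=0),len(R))
h=dark&(Q[...,2]>.10);H=Q[h]
print("handle",len(H),H.min(0),H.max(0),H.mean(0))
for a in np.arange(.465,.58,.015):
    k=H[(H[:,0]>=a)&(H[:,0]<a+.015)]
    if len(k):print(k.mean(0).round(4),k[:,1].min().round(4),k[:,1].max().round(4))
B=Q[(Q[...,2]>.11)&(P.min(-1)>100)];
for nm,b in (("back",B[B[:,0]>.52]),("end",B[B[:,0]<.52])):print(nm,b.mean(0).round(4),b.min(0).round(4),b.max(0).round(4),len(b))
# side view too
z=np.load("side0.npz");p,d=z["p"].astype(int),z["d"];X=cloud("side",d)
sl=np.s_[245:330,165:260];P=p[sl];Q=X[sl];dark=P.max(-1)<80
H=Q[dark&(Q[...,2]>.105)&(Q[...,0]<.55)];
print("side handle",H.mean(0),H.min(0),H.max(0))
F=Q[dark&(abs(Q[...,2]-.012)<.006)];print("side foot",np.percentile(F,[1,99],axis=0),cv2.minAreaRect(F[:,:2].astype(np.float32)))
B=Q[(Q[...,2]>.11)&(P.min(-1)>90)]
for nm,b in (("back",B[B[:,0]>.52]),("end",B[B[:,0]<.52])):print(nm,b.mean(0).round(4),b.min(0).round(4),b.max(0).round(4),len(b))
R=Q[(abs(Q[...,2]-.083)<.004)&dark];print("rim",np.percentile(R,[2,98],axis=0),len(R))
E
```

```text
foot [0.5184747  0.22517845 0.00514191] [0.63984427 0.32758957 0.02154473]
((0.57893967628479, 0.27619263529777527), (0.1212727427482605, 0.10149834305047989), 0.764258861541748)
 foot x 0.51 0.2252 0.2912
 foot x 0.53 0.2258 0.2905
 foot x 0.55 0.2261 0.2502
 foot x 0.57 0.2262 0.2444
 foot x 0.59 0.2257 0.2393
 foot x 0.61 0.226 0.3276
 foot x 0.63 0.2271 0.3257
 foot y 0.22 0.519 0.6398
 foot y 0.24 0.5189 0.6398
 foot y 0.26 0.5185 0.6396
 foot y 0.28 0.5186 0.6391
 foot y 0.3 0.6214 0.639
 foot y 0.32 0.6212 0.6383
rim [[0.55432828 0.24252583 0.08044678]
 [0.60342139 0.3129733  0.09155754]] 107
handle 463 [0.47336254 0.25301407 0.10100268] [0.5948441  0.29108733 0.14729397] [0.52346818 0.27183869 0.13168353]
[0.4765 0.2599 0.1401] 0.2595 0.2603
[0.4885 0.272  0.1415] 0.261 0.288
[0.5021 0.2723 0.1378] 0.2609 0.2884
[0.5174 0.2723 0.1332] 0.261 0.2886
[0.5326 0.2723 0.1294] 0.2617 0.2876
[0.5476 0.2736 0.125 ] 0.2618 0.2911
[0.5591 0.2716 0.1213] 0.2545 0.2882
[0.5776 0.2548 0.1171] 0.2544 0.2551
back [0.578  0.2772 0.131 ] [0.5621 0.2559 0.1242] [0.5941 0.3003 0.1374] 237
end [0.4723 0.276  0.1432] [0.4647 0.2615 0.1221] [0.4792 0.2931 0.1514] 93
side handle [0.51602654 0.28428311 0.12864885] [0.480077   0.26671246 0.10504634] [0.54949297 0.29271316 0.14608442]
side foot [[0.51842518 0.22937507 0.00642198]
 [0.63878344 0.32871728 0.01592763]] ((0.6345603466033936, 0.264854371547699), (0.12602809071540833, 0.2568288743495941), 76.48263549804688)
back [0.5778 0.2822 0.1279] [0.5636 0.253  0.11  ] [0.5989 0.301  0.135 ] 306
end [0.473  0.2783 0.1361] [0.4655 0.2609 0.1169] [0.4835 0.2921 0.1505] 234
rim [[0.55515291 0.27814198 0.07905757]
 [0.6052037  0.31168837 0.08670489]] 110
```

```bash
cat >> h.py <<'E'
from scipy.spatial.transform import Rotation as Ro
def rel(P,R,s=None):
    s=s or readout.read_state(); A=np.array(s["tcp_rot"]);p=np.array(s["position"])
    print("row",(A.T@(np.array(P)-p)/.25).round(4).tolist()+(Ro.from_matrix(A.T@R).as_rotvec(degrees=True)/90).round(4).tolist())
def frame(x,z):
    z=np.array(z,float);z/=np.linalg.norm(z);x=np.array(x,float);x-=z*(x@z);x/=np.linalg.norm(x);return np.c_[x,np.cross(z,x),z]
def yawdown(a): a=np.radians(a);return frame([np.cos(a),np.sin(a),0],[0,0,-1])
E
python3 -c "
from h import *
rel([.5754,.0063,.222],yawdown(6))"
```

```text
row [2.1937, -1.8021, 0.0029, -0.0013, -0.0001, 0.1356]
```

Call:
send_rows(moves=[[0.73, -0.6, 0, 0, 0, 0], [0.73, -0.6, 0, 0, 0, 0], [0.73, -0.6, 0, 0, 0, 0], [0.73, -0.6, 0, 0, 0, 0], [0.73, -0.6, 0, 0, 0, 0]], grip=1)

```text
time_s: 0.6
position: [0.3225, -0.3907, 0.2221]
tcp_rot: [[0.95, 0.313, -0.001], [0.313, -0.95, 0.002], [0.0, -0.002, -1.0]]
force: [-0.5, -0.3, -0.5]
opening: 1.002
grasp_force: 0.0
```

Call:
send_rows(moves=[[0.73, -0.6, 0, 0, 0, 0], [0.73, -0.6, 0, 0, 0, 0], [0.73, -0.6, 0, 0, 0, 0], [0.73, -0.6, 0, 0, 0, 0], [0.73, -0.6, 0, 0, 0, 0], [0.73, -0.6, 0, 0, 0, 0]])

```text
time_s: 1.2
position: [0.4495, -0.1906, 0.2223]
tcp_rot: [[0.948, 0.318, -0.0], [0.318, -0.948, 0.002], [0.0, -0.002, -1.0]]
force: [-0.7, 0.1, -1.2]
opening: 1.003
grasp_force: 0.0
```

```bash
python3 -c "
from h import *
rel([.5754,.0063,.222],yawdown(6)); print(readout.read_state())"
```

```text
row [0.7281, -0.5863, 0.0026, -0.0011, -0.0001, 0.1394]
{'time_s': 1.2, 'joint_positions': array([-3.61667238e+01,  1.97731148e+01,  1.01268597e+02,  8.56911241e-02,
        5.90299221e+01,  3.52388397e+01]), 'qvel': array([-4.37133735,  0.10186448, -0.28913685, -3.09349141, -0.58986564,
       -2.73324382]), 'tau': array([ 1.29638739e+00, -3.31933808e+01, -1.55855155e+01,  3.30294482e-01,
       -1.60386442e-02,  2.36386405e-01]), 'position': array([ 0.44945158, -0.19056812,  0.22232501]), 'tcp_rot': array([[ 9.48044798e-01,  3.18136759e-01, -2.52146040e-04],
       [ 3.18136693e-01, -9.48043196e-01,  1.77278512e-03],
       [ 3.24942776e-04, -1.76089662e-03, -9.99998397e-01]]), 'force': array([-0.7301684 ,  0.05141979, -1.2092797 ]), 'moment': array([-0.01039552, -0.00338478,  0.0077012 ]), 'grasp_force': 0.0, 'opening': 1.0027443444435846}
```

Call:
send_rows(moves=[[0.728, -0.586, 0.002, 0, 0, 0.139], [0.728, -0.586, 0.002, 0, 0, 0.139], [0.728, -0.586, 0.002, 0, 0, 0.139], [0.728, -0.586, 0.002, 0, 0, 0.139], [0.728, -0.586, 0.002, 0, 0, 0.139], [0.728, -0.586, 0.002, 0, 0, 0.139], [0.728, -0.586, 0.002, 0, 0, 0.139], [0.728, -0.586, 0.002, 0, 0, 0.139]])

```text
time_s: 2.0
position: [0.5745, -0.0, 0.2216]
tcp_rot: [[0.995, 0.098, -0.002], [0.098, -0.995, -0.0], [-0.002, 0.0, -1.0]]
force: [-0.3, 0.6, -0.4]
opening: 1.0
grasp_force: 0.0
```

```bash
python3 -c "
from h import *
rel([.5754,.0063,.056],yawdown(6)); print(readout.read_state()['joint_positions'])"
```

```text
row [0.0072, -0.025, 0.6625, 0.0002, 0.0011, -0.0042]
[-1.11209001e+01  2.64173377e+01  8.94753677e+01 -4.61470194e-02
  6.41938081e+01  7.32749265e+01]
```

Call:
send_rows(moves=[[0.007, -0.025, 0, 0, 0, 0], [0.007, -0.025, 0.1, 0, 0, 0], [0.007, -0.025, 0.2, 0, 0, 0], [0.007, -0.025, 0.3, 0, 0, 0], [0.007, -0.025, 0.3, 0, 0, 0], [0.007, -0.025, 0.3, 0, 0, 0]])

```text
time_s: 2.6
position: [0.5764, 0.0071, 0.1472]
tcp_rot: [[0.995, 0.098, -0.001], [0.098, -0.995, 0.0], [-0.001, -0.0, -1.0]]
force: [0.4, -0.2, -0.1]
opening: 0.997
grasp_force: 0.0
```

```bash
python3 -c "
from h import *
rel([.5754,.0063,.056],yawdown(6)); print(readout.read_state()['joint_positions'])"
```

```text
row [-0.0039, 0.0028, 0.3649, -0.0001, 0.0004, -0.0042]
[-1.03990158e+01  3.20851669e+01  9.32660853e+01  8.45303120e-04
  5.46829338e+01  7.39783367e+01]
```

Call:
send_rows(moves=[[-0.004, 0.003, 0.05, 0, 0, 0], [-0.004, 0.003, 0.12, 0, 0, 0], [-0.004, 0.003, 0.2, 0, 0, 0], [-0.004, 0.003, 0.28, 0, 0, 0], [-0.004, 0.003, 0.34, 0, 0, 0], [-0.004, 0.003, 0.365, 0, 0, 0], [-0.004, 0.003, 0.365, 0, 0, 0]])

```text
time_s: 3.3
position: [0.5755, 0.0069, 0.0555]
tcp_rot: [[0.995, 0.099, -0.001], [0.099, -0.995, 0.0], [-0.001, -0.0, -1.0]]
force: [0.7, 0.0, -0.2]
opening: 0.995
grasp_force: 0.0
```

Call:
send_rows(moves=[[0, 0, 0, 0, 0, 0], [0, 0, 0, 0, 0, 0], [0, 0, 0, 0, 0, 0], [0, 0, 0, 0, 0, 0], [0, 0, 0, 0, 0, 0], [0, 0, 0, 0, 0, 0], [0, 0, 0, 0, 0, 0], [0, 0, 0, 0, 0, 0]], grip=0)

```text
time_s: 4.1
position: [0.5765, 0.0065, 0.0566]
tcp_rot: [[0.995, 0.099, 0.002], [0.099, -0.995, -0.001], [0.002, 0.001, -1.0]]
force: [-0.6, -1.5, 6.3]
opening: 0.753
grasp_force: 30.0
```

Call:
send_rows(moves=[[0, 0, 0, 0, 0, -0.04], [0, 0, 0, 0, 0, -0.12], [0, 0, 0, 0, 0, -0.2], [0, 0, 0, 0, 0, -0.28], [0, 0, 0, 0, 0, -0.36], [0, 0, 0, 0, 0, -0.44], [0, 0, 0, 0, 0, -0.52], [0, 0, 0, 0, 0, -0.6], [0, 0, 0, 0, 0, -0.68], [0, 0, 0, 0, 0, -0.76], [0, 0, 0, 0, 0, -0.84], [0, 0, 0, 0, 0, -0.88]])

```text
time_s: 5.3
position: [0.5735, 0.0089, 0.0566]
tcp_rot: [[0.087, 0.996, -0.004], [0.996, -0.087, 0.003], [0.003, -0.005, -1.0]]
force: [-2.9, 4.7, 10.6]
opening: 0.752
grasp_force: 29.9
```

Call:
send_rows(moves=[[0, 0, 0, 0, 0, -0.04], [0, 0, 0, 0, 0, -0.04], [0, 0, 0, 0, 0, -0.04]])

```text
time_s: 5.6
position: [0.5734, 0.0088, 0.0566]
tcp_rot: [[0.027, 1.0, -0.005], [1.0, -0.027, 0.003], [0.003, -0.005, -1.0]]
force: [-3.4, 3.3, 11.2]
opening: 0.752
grasp_force: 29.9
```

Call:
send_rows(moves=[[0, 0, 0, 0, 0, 0], [0, 0, 0, 0, 0, 0], [0, 0, 0, 0, 0, 0], [0, 0, 0, 0, 0, 0], [0, 0, 0, 0, 0, 0], [0, 0, 0, 0, 0, 0]], grip=1)

```text
time_s: 6.2
position: [0.5756, 0.0069, 0.0556]
tcp_rot: [[0.026, 1.0, -0.0], [1.0, -0.026, 0.0], [0.0, -0.0, -1.0]]
force: [-0.3, -0.1, 0.6]
opening: 0.997
grasp_force: 0.0
```

Call:
send_rows(moves=[[0, 0, -0.05, 0, 0, 0], [0, 0, -0.15, 0, 0, 0], [0, 0, -0.3, 0, 0, 0], [0, 0, -0.5, 0, 0, 0], [0, 0, -0.7, 0, 0, 0], [0, 0, -0.75, 0, 0, 0], [0, 0, -0.75, 0, 0, 0]])

```text
time_s: 6.9
position: [0.5772, 0.0067, 0.247]
tcp_rot: [[0.026, 1.0, 0.007], [1.0, -0.026, -0.001], [-0.001, 0.007, -1.0]]
force: [-0.4, -0.2, 0.3]
opening: 1.001
grasp_force: 0.0
```

```bash
python3 -c "
from h import *
s=readout.read_state();print(s['joint_positions'])
zt=np.array([-.259,0,-.966])
rel(np.array([.515,.276,.235]),frame([-1,0,0],zt))"
```

```text
[-1.04203977e+01  2.47626314e+01  8.78020690e+01  2.81274134e-03
  6.70053493e+01 -8.92428989e+00]
row [1.0703, -0.2774, 0.0448, 0.1362, 0.134, -1.01]
```

Call:
send_rows(moves=[[0.54, -0.14, 0, 0, 0, -0.5], [0.54, -0.14, 0, 0, 0, -0.5], [0.54, -0.14, 0, 0, 0, -0.5], [0.54, -0.14, 0, 0, 0, -0.5], [0.54, -0.14, 0, 0, 0, -0.5], [0.54, -0.14, 0, 0, 0, -0.5], [0.54, -0.14, 0, 0, 0, -0.5]])

```text
time_s: 7.6
position: [0.5425, 0.1429, 0.2411]
tcp_rot: [[-0.688, 0.725, -0.005], [0.725, 0.688, -0.0], [0.003, -0.004, -1.0]]
force: [0.2, 0.5, 0.7]
opening: 1.003
grasp_force: 0.0
```

```bash
python3 - <<'E'
from h import *
zt=np.array([-.259,0,-.966])
rel(np.array([.515,.276,.235]),frame([-1,0,0],zt))
E
```

```text
row [0.4619, 0.2868, 0.0247, 0.0662, 0.1547, -0.5137]
```

Call:
send_rows(moves=[[0.46, 0.287, 0.025, 0.066, 0.155, -0.514], [0.46, 0.287, 0.025, 0.066, 0.155, -0.514], [0.46, 0.287, 0.025, 0.066, 0.155, -0.514], [0.46, 0.287, 0.025, 0.066, 0.155, -0.514], [0.46, 0.287, 0.025, 0.066, 0.155, -0.514], [0.46, 0.287, 0.025, 0.066, 0.155, -0.514], [0.46, 0.287, 0.025, 0.066, 0.155, -0.514], [0.46, 0.287, 0.025, 0.066, 0.155, -0.514]])

```text
time_s: 8.4
position: [0.5165, 0.2753, 0.2359]
tcp_rot: [[-0.967, 0.003, -0.257], [0.003, 1.0, 0.0], [0.257, -0.0, -0.967]]
force: [-0.2, 0.4, -0.6]
opening: 1.002
grasp_force: 0.0
```

```bash
python3 - <<'E'
from h import *
zt=np.array([-.259,0,-.966])
s=readout.read_state();print(s['joint_positions'])
rel(np.array([.519,.276,.119])+.019*zt,frame([-1,0,0],zt),s)
p,d=viewer.capture("top");np.savez("top1.npz",p=p,d=d);q,_=viewer.capture("side")
a=cv2.resize(p[165:235,255:335,::-1],(400,350),interpolation=3);b=cv2.resize(q[185:265,245:325,::-1],(350,350),interpolation=3)
cv2.imwrite("pics/t1.png",np.hstack([a,b]))
p=p.astype(int);X=cloud("top",d);sl=np.s_[175:220,275:315];m=p[sl].min(-1);Q=X[sl];top=(Q[...,2]>.098)&(m>150)
vs,us=np.nonzero(top);c,r=cv2.minEnclosingCircle(np.c_[us,vs].astype(np.float32));C=ray("top",c[0]+275,c[1]+175,.104);print(len(us),C,r)
for th in (246,249):
    s=(m>=th)&top; k,l,st,ce=cv2.connectedComponentsWithStats(s.astype(np.uint8))
    if k<2: continue
    j=1+st[1:,4].argmax(); v,u=np.nonzero(l==j);W=np.array([ray("top",a+275,b+175,.104)[:2] for a,b in zip(u,v)]);q=W.mean(0);e=np.linalg.svd(W-q)[2][0]
    print(th,st[j],q,np.degrees(np.arctan2(e[1],e[0]))%180, np.degrees(np.arctan2(*(q-C[:2])[::-1])))
E
```

```text
[ 15.07407137  32.44788127  77.22189238   3.86538405  84.710151
 -75.61466253]
row [-0.1295, 0.0029, 0.5253, 0.0003, 0.0016, -0.0017]
563 [0.57179515 0.01575959 0.104     ] 13.701997756958008
246 [  3  12  15  13 126] [0.57658881 0.02984547] 109.54745177005887 71.20567467315496
249 [ 3 17 14  7 78] [0.57413664 0.03111626] 93.90095527314817 81.33067059292091
```

View pics/t1.png

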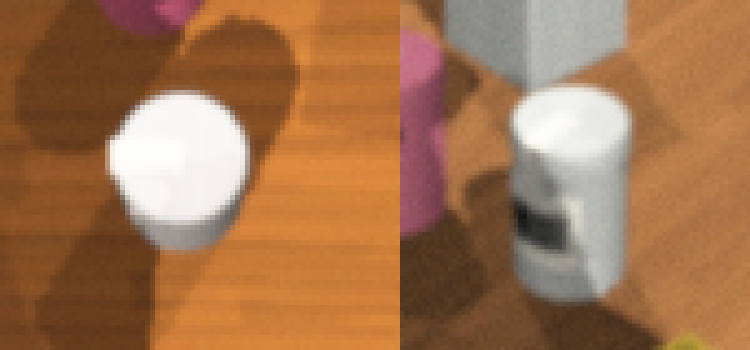

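The tin's label and strip now face +y. In the top crop the strip is at (145,155), pointing left, and in the side crop the bar code is at (540,225). The lid looks shifted by a few mm, so I'll measure it properly.

```bash
python3 - <<'E'
from h import *
for n in ("top0","top1"):
    z=np.load(n+".npz");p,d=z["p"].astype(int),z["d"];X=cloud("top",d)
    sl=np.s_[170:225,265:325];Q=X[sl].reshape(-1,3)
    T=Q[np.isfinite(Q[:,2])&(Q[:,2]>.095)]
    print(n,len(T),"median z",np.median(T[:,2]).round(4),"lid mid",((np.percentile(T,1,axis=0)+np.percentile(T,99,axis=0))/2).round(4),"mean",T.mean(0).round(4))
    # ray-based lid outline fit (depth mask), 1-px contour, fit ellipse
    M=((X[...,2]>.098)&np.isfinite(X[...,2]));M[:170]=0;M[225:]=0;M[:,:265]=0;M[:,325:]=0
    c=max(cv2.findContours(M.astype(np.uint8),0,1)[0],key=cv2.contourArea);e=cv2.fitEllipse(c);print(e,ray("top",*e[0],.104).round(4))
    # gray rows/cols bounds
    g=p.min(-1)
    for v in range(184,210,3):
        u=np.nonzero(g[v,270:320]>150)[0]+270
        print(v,u.min() if len(u) else None,u.max() if len(u) else None,end="; ")
    print()
q,dd=viewer.capture("side");np.savez("side1.npz",p=q,d=dd)
for n in ("side0","side1"):
    d=np.load(n+".npz")["d"];X=cloud("side",d);Q=X[190:260,258:315].reshape(-1,3);T=Q[(Q[:,2]>.099)&(Q[:,2]<.109)&(abs(Q[:,0]-.575)<.05)&(abs(Q[:,1]-.008)<.05)]
    print(n,len(T),((np.percentile(T,2,axis=0)+np.percentile(T,98,axis=0))/2).round(4),T.mean(0).round(4))
E
```

```text
top0 578 median z 0.1045 lid mid [0.5751 0.0059 0.1037] mean [0.5745 0.0063 0.1043]
((294.2948913574219, 194.9615020751953), (25.988235473632812, 26.579566955566406), 172.56149291992188) [0.5747 0.0063 0.104 ]
184 287 301; 187 284 304; 190 282 306; 193 282 307; 196 281 307; 199 282 306; 202 283 305; 205 285 303; 208 288 298; 
top1 582 median z 0.1045 lid mid [0.5713 0.0162 0.1035] mean [0.5709 0.0149 0.1043]
((290.65185546875, 196.3719482421875), (25.63628387451172, 26.905296325683594), 94.69503784179688) [0.5712 0.015  0.104 ]
184 286 295; 187 282 300; 190 280 302; 193 277 303; 196 277 303; 199 277 303; 202 279 302; 205 281 300; 208 283 297; 
side0 373 [0.5766 0.0065 0.1037] [0.5762 0.0076 0.1041]
side1 375 [0.5731 0.0157 0.1033] [0.5721 0.0167 0.104 ]
```

```bash
python3 - <<'E'
from h import *
p,_=viewer.capture("top");q,_=viewer.capture("side")
acc=[p.astype(float)]
for _ in range(5): acc.append(viewer.capture("top")[0].astype(float))
A=np.mean(acc,0); np.save("acc.npy",A)
g=A.sum(-1)/3
for ch in (0,2):
    print(ch); 
    for v in range(183,212): print(v,' '.join("%3d"%A[v,u,ch] for u in range(274,306)))
E
```

```text
0
183 110 109 110 110 110 110 110 110 111 115 130 139 146 160 166 178 185 186 182 178 170 157 142 139 139 139 138 139 139 139 139 140
184 109 109 109 110 108 109 109 111 112 125 142 163 191 216 228 238 242 243 241 236 230 211 178 155 144 141 140 140 139 139 139 139
185 108 107 108 108 107 106 106 107 123 159 196 227 240 245 246 248 249 249 249 248 247 244 234 210 178 149 136 133 132 133 133 133
186 105 104 105 105 106 104 102 116 164 222 242 247 249 249 249 249 249 249 249 248 249 249 248 244 232 196 153 131 126 128 127 128
187 102 101 101 101 101 102 115 165 224 244 249 250 249 249 249 248 249 249 249 248 249 250 249 249 247 240 209 152 130 128 128 127
188 102 102 103 101 101 110 158 225 245 249 250 250 249 249 249 249 248 249 249 249 249 250 249 249 249 248 240 191 142 132 132 132
189 104 105 104 105 107 137 209 243 249 250 250 250 249 249 249 249 249 249 249 249 249 250 249 249 250 249 247 227 173 139 134 135
190 108 108 109 109 118 174 236 248 250 250 250 250 249 249 249 248 248 249 249 249 249 250 249 249 249 249 249 243 219 159 134 136
191 109 108 110 116 146 215 245 250 250 25
[... 5859 characters left out ...]
 236 232 215 183 143 106  82  66  59  57
207  32  29  29  28  29  38  94 166 185 198 221 233 238 239 236 235 236 237 236 236 236 234 227 209 174 136 109  93  76  62  57  57
208  32  30  30  30  29  33  60 117 150 161 179 201 217 224 227 228 230 230 229 226 220 206 184 161 135 114 100  87  70  60  59  57
209  32  31  31  31  32  33  42  81 124 138 150 165 176 183 188 195 198 194 191 186 175 159 143 128 116 107  97  83  67  59  60  59
210  33  31  32  32  31  31  35  52  83 106 136 148 152 153 154 159 160 157 154 149 143 134 127 120 114 104  92  76  64  60  60  61
211  30  29  29  29  30  29  31  34  48  81 126 145 148 148 147 147 146 144 142 138 135 130 124 118 111  99  81  66  62  61  61  61
```

```bash
python3 - <<'E'
from h import *
A=np.load("acc.npy");g=A[...,2]-0
# sub-pixel strip edges: level 247.5 in red+... use ch2 249 crossing above and 246.5 below
for u in range(279,290):
    col=A[:,u,0]; up=np.interp(251.5,col[190:195],np.arange(190,195)); lo=np.interp(-251.5,-col[196:202],np.arange(196,202)); print(u,up.round(2),lo.round(2),end=" | ")
print()
for dv in (-.5,0,.5):
    w=ray("top",277,195.8+dv,.104)-ray("top",290,195.8,.104);print(np.degrees(np.arctan2(w[1],w[0])))
c=ray("top",290,195.8,.104);print(c, ray("top",276.4,195.8,.104))
E
```

```text
279 192.73 198.83 | 280 192.17 199.16 | 281 191.75 199.15 | 282 191.75 199.14 | 283 191.75 198.9 | 284 191.62 199.0 | 285 191.75 198.75 | 286 191.93 198.6 | 287 191.94 198.32 | 288 192.12 198.16 | 289 192.17 198.38 | 
88.43732597407464
90.67840501733988
92.92016081372873
[0.57255663 0.01660169 0.104     ] [0.57216687 0.04951781 0.104     ]
```

```bash
python3 - <<'E'
from h import *
s=readout.read_state();P=np.array(s["position"]);R=np.array(s["tcp_rot"])
o=[]
for n in ("top","side"):
    p,_=viewer.capture(n);im=cv2.resize(p[:,:,::-1],None,fx=4,fy=4,interpolation=3)
    c=proj(n,P)
    for off,col in (([0,0,0],(0,0,255)),([0,.0435,0],(0,255,0)),([0,-.0435,0],(0,255,0)),([0.0095,.0435,0],(255,255,0)),([-.0095,.0435,0],(255,255,0))):
        q=(proj(n,P+R@np.array(off))+.5)*4; cv2.circle(im,tuple(int(x) for x in q),3,col,-1)
    x,y=(c*4).astype(int);o.append(im[max(y-290,0):max(y-290,0)+580,max(x-200,0):max(x-200,0)+400])
cv2.imwrite("pics/tcp.png",np.hstack(o))
E
```

View pics/tcp.png

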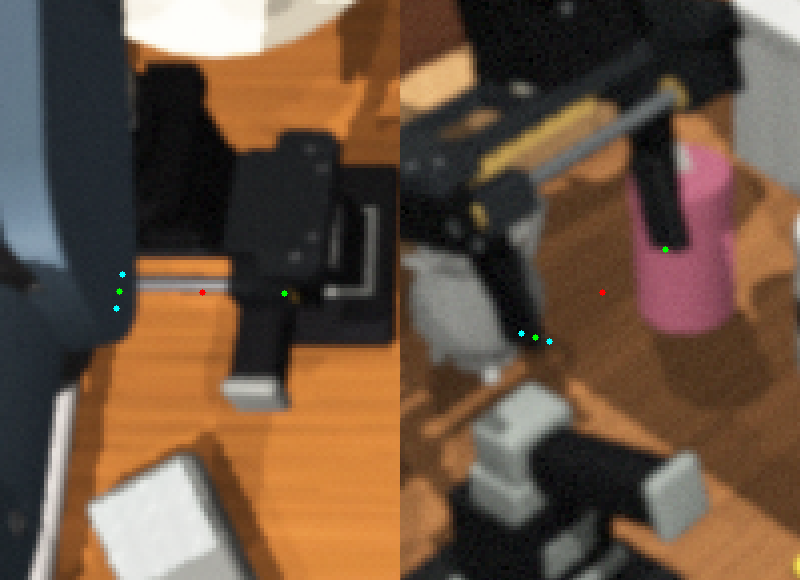

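The finger ends in both views line up with the reported TCP: side crop green dots at (535,337) and (665,249). So the kinematics agree with the cameras. The tin stands within about 9 mm of its old spot with its label on the stand, so I'll go on to grip the scanner.

Call:
send_rows(moves=[[-0.13, 0.003, 0, 0, 0, 0], [-0.13, 0.003, 0.1, 0, 0, 0], [-0.13, 0.003, 0.2, 0, 0, 0], [-0.13, 0.003, 0.28, 0, 0, 0], [-0.13, 0.003, 0.35, 0, 0, 0], [-0.13, 0.003, 0.42, 0, 0, 0], [-0.13, 0.003, 0.48, 0, 0, 0], [-0.13, 0.003, 0.525, 0, 0, 0], [-0.13, 0.003, 0.525, 0, 0, 0]])

```text
time_s: 9.9
position: [0.5136, 0.2762, 0.1005]
tcp_rot: [[-0.966, -0.0, -0.258], [-0.0, 1.0, -0.0], [0.258, -0.0, -0.966]]
force: [-0.7, -0.7, 0.5]
opening: 0.999
grasp_force: 0.0
```

Call:
send_rows(moves=[[0, 0, 0, 0, 0, 0], [0, 0, 0, 0, 0, 0], [0, 0, 0, 0, 0, 0], [0, 0, 0, 0, 0, 0], [0, 0, 0, 0, 0, 0], [0, 0, 0, 0, 0, 0], [0, 0, 0, 0, 0, 0], [0, 0, 0, 0, 0, 0], [0, 0, 0, 0, 0, 0], [0, 0, 0, 0, 0, 0], [0, 0, 0, 0, 0, 0]], grip=0)

```text
time_s: 11.0
position: [0.515, 0.2764, 0.1019]
tcp_rot: [[-0.967, -0.0, -0.255], [-0.0, 1.0, 0.001], [0.255, 0.001, -0.967]]
force: [0.8, -0.4, 0.1]
opening: 0.346
grasp_force: 30.0
```

```bash
python3 - <<'E'
from h import *
s=readout.read_state(); P=np.array(s["position"]);R=np.array(s["tcp_rot"])
print(s["opening"],s["grasp_force"],s["force"],P,"grasp pt",P-.019*R[:,2],s["joint_positions"].round(1))
rel(P+[0,0,.12],R,s)
E
```

```text
0.3457267279319154 29.993940498679876 [ 0.76336055 -0.44695837  0.07493466] [0.51502833 0.27643404 0.10187407] grasp pt [0.5198677  0.27642158 0.12024743] [ 15.2  41.4  83.6   4.1  69.3 -76.8]
row [0.1223, 0.0004, -0.4642, 0.0, 0.0, 0.0]
```

Call:
send_rows(moves=[[0.006, 0, -0.023, 0, 0, 0], [0.018, 0, -0.07, 0, 0, 0], [0.031, 0, -0.116, 0, 0, 0], [0.043, 0, -0.162, 0, 0, 0], [0.055, 0, -0.209, 0, 0, 0], [0.067, 0, -0.255, 0, 0, 0], [0.079, 0, -0.302, 0, 0, 0], [0.092, 0, -0.348, 0, 0, 0], [0.104, 0, -0.394, 0, 0, 0], [0.116, 0, -0.441, 0, 0, 0], [0.122, 0, -0.464, 0, 0, 0], [0.122, 0, -0.464, 0, 0, 0]])

```text
time_s: 12.2
position: [0.5157, 0.2766, 0.2229]
tcp_rot: [[-0.968, -0.0, -0.252], [-0.001, 1.0, 0.001], [0.252, 0.002, -0.968]]
force: [0.4, 0.4, -1.9]
opening: 0.346
grasp_force: 30.0
```

```bash
cat > sc.py <<'E'
from h import *
# scanner pose in tool frame (assumed from stand): handle (-60,0,96) at grasp pt, tool z = (-.259,0,-.966) in scanner
s=readout.read_state(); P=np.array(s["position"]);R=np.array(s["tcp_rot"])
S0=np.eye(3);Rs=frame([-1,0,0],[-.257,0,-.966]) # tool in scanner
G=np.array([-.060,0,.0965])
u=np.array([.5791-.5718,.2775-.0157,0]);u/=np.linalg.norm(u)
L=np.array([.5718,.0157,.048])+.032*u
Z=(u+[0,0,1])/2**.5; Xs=([0,0,1]-u)/2**.5; S=np.c_[Xs,np.cross(Z,Xs),Z]
O=L+.12*Z
Rt=S@Rs; Pt=O+S@G+.019*Rt[:,2]
E
python3 - <<'E'
from sc import *
print("label",L,"O",O,"tcp target",Pt,Rt.round(3).tolist(),s["joint_positions"].round(1),s["force"],s["opening"])
rel(Pt+[0,0,.06],Rt,s)
v,d=viewer.capture("side");np.savez("side2.npz",p=v,d=d);cv2.imwrite("pics/lift.png",v[150:420,60:400,::-1])
E
```

```text
label [0.57269194 0.04768757 0.048     ] O [0.57505704 0.13250741 0.13285281] tcp target [0.57787593 0.23360111 0.14222464] [[0.024, 1.0, -0.014], [0.865, -0.028, -0.501], [-0.502, 0.0, -0.865]] [ 15.2  33.1  78.2   3.9  82.9 -75.8] [ 0.37742719  0.3568229  -1.86858601] 0.3460142609965062
row [-0.2614, -0.1722, 0.0171, 0.1407, -0.3852, 1.0297]
```

View pics/lift.png

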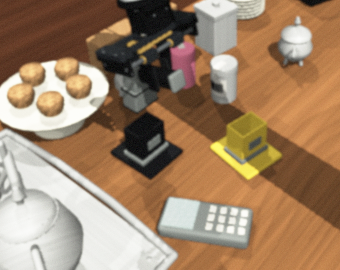

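The side view shows the scanner out of its stand, with the cup at (145,140) empty and the tin at (225,80) standing with its label visible. Now I'll swing it towards the aiming pose in two halves, 60 mm high.

Call:
send_rows(moves=[[-0.006, -0.004, 0, 0.003, -0.009, 0.025], [-0.019, -0.013, 0, 0.01, -0.029, 0.077], [-0.032, -0.021, 0, 0.017, -0.048, 0.129], [-0.045, -0.03, 0, 0.024, -0.067, 0.18], [-0.058, -0.039, 0, 0.031, -0.087, 0.232], [-0.071, -0.047, 0, 0.038, -0.106, 0.283], [-0.084, -0.056, 0, 0.045, -0.125, 0.335], [-0.097, -0.064, 0, 0.052, -0.145, 0.386], [-0.11, -0.073, 0.005, 0.06, -0.164, 0.438], [-0.124, -0.082, 0.009, 0.067, -0.184, 0.49], [-0.13, -0.086, 0.009, 0.07, -0.193, 0.515], [-0.13, -0.086, 0.009, 0.07, -0.193, 0.515]])

```text
time_s: 13.45
position: [0.5451, 0.2551, 0.2101]
tcp_rot: [[-0.708, 0.706, -0.027], [0.694, 0.688, -0.211], [-0.13, -0.168, -0.977]]
force: [-0.1, -0.7, -1.1]
opening: 0.345
grasp_force: 30.0
```

```bash
python3 - <<'E'
from sc import *
print(s["joint_positions"].round(1),s["force"])
rel(Pt+[0,0,.06],Rt,s)
E
```

```text
[ 20.   32.5  81.1 -11.4  72.5 -20.9] [-0.14892459 -0.71536076 -1.06738888]
row [-0.1483, 0.0386, 0.0455, 0.068, -0.193, 0.5159]
```

Call:
send_rows(moves=[[-0.007, 0.002, 0.002, 0.003, -0.01, 0.026], [-0.022, 0.006, 0.007, 0.01, -0.029, 0.077], [-0.037, 0.01, 0.011, 0.017, -0.048, 0.129], [-0.052, 0.013, 0.016, 0.024, -0.067, 0.18], [-0.067, 0.017, 0.02, 0.031, -0.087, 0.232], [-0.082, 0.021, 0.025, 0.038, -0.106, 0.283], [-0.096, 0.025, 0.03, 0.045, -0.125, 0.335], [-0.111, 0.029, 0.034, 0.052, -0.145, 0.386], [-0.126, 0.033, 0.039, 0.06, -0.164, 0.438], [-0.141, 0.037, 0.044, 0.067, -0.184, 0.49], [-0.148, 0.039, 0.0455, 0.068, -0.193, 0.516], [-0.148, 0.039, 0.0455, 0.068, -0.193, 0.516]])

```text
time_s: 14.65
position: [0.5787, 0.2336, 0.2023]
tcp_rot: [[0.024, 1.0, -0.013], [0.865, -0.028, -0.501], [-0.501, 0.001, -0.866]]
force: [-0.4, -0.1, -1.9]
opening: 0.339
grasp_force: 30.0
```

```bash
python3 - <<'E'
from sc import *
print(s["joint_positions"].round(1),s["force"])
rel(Pt+[0,0,.06],Rt,s);rel(Pt,Rt,s)
E
```

```text
[ 24.4  39.7  73.6 -27.1  81.9  33.5] [-0.37876502 -0.11636046 -1.88767481]
row [-0.0, -0.0032, 0.0004, 0.0003, -0.0005, -0.0002]
row [0.1202, -0.0033, 0.2082, 0.0003, -0.0005, -0.0002]
```

Call:
send_rows(moves=[[0.012, -0.003, 0.02, 0, 0, 0], [0.03, -0.003, 0.05, 0, 0, 0], [0.048, -0.003, 0.083, 0, 0, 0], [0.066, -0.003, 0.115, 0, 0, 0], [0.084, -0.003, 0.146, 0, 0, 0], [0.1, -0.003, 0.175, 0, 0, 0], [0.114, -0.003, 0.198, 0, 0, 0], [0.12, -0.003, 0.208, 0, 0, 0], [0.12, -0.003, 0.208, 0, 0, 0], [0.12, -0.003, 0.208, 0, 0, 0]])

```text
time_s: 15.65
position: [0.5783, 0.2335, 0.1437]
tcp_rot: [[0.026, 1.0, -0.012], [0.865, -0.028, -0.501], [-0.501, 0.003, -0.865]]
force: [0.2, -0.7, -2.1]
opening: 0.343
grasp_force: 30.0
```

```bash
python3 - <<'E'
from sc import *
rel(Pt,Rt,s); print(s["force"],s["opening"])
o=[]
for n in ("top","side"):
    p,d=viewer.capture(n);np.savez(n+"3.npz",p=p,d=d)
    im=cv2.resize(p[:,:,::-1],None,fx=3,fy=3,interpolation=3)
    S1=R@Rs.T;O1=P-.019*R[:,2]-S1@G
    pts=[[sx*.02,sy*.03,0] for sx in(1,-1) for sy in (1,-1)]+[[sx*.0165,sy*.023,.108] for sx in(1,-1) for sy in (1,-1)]+[[-.012-.1*.966,0,.083+.0259]]
    for q in pts:
        c=(proj(n,O1+S1@np.array(q))+.5)*3;cv2.circle(im,tuple(int(x) for x in c),3,(0,0,255) if q[2]<.1 else (0,255,0),-1)
    c=(proj(n,L)+.5)*3;cv2.circle(im,tuple(int(x) for x in c),3,(255,0,255),-1)
    c=(proj(n,O1)*3).astype(int);y=max(c[1]-290,0);x=max(c[0]-250,0);o.append(im[y:y+580,x:x+400])
cv2.imwrite("pics/aim.png",np.hstack(o))
E
```

```text
row [0.0031, -0.0019, 0.0049, 0.0015, -0.0003, -0.0013]
[ 0.2100261  -0.71360025 -2.09750207] 0.34314883013639447
```

View pics/aim.png

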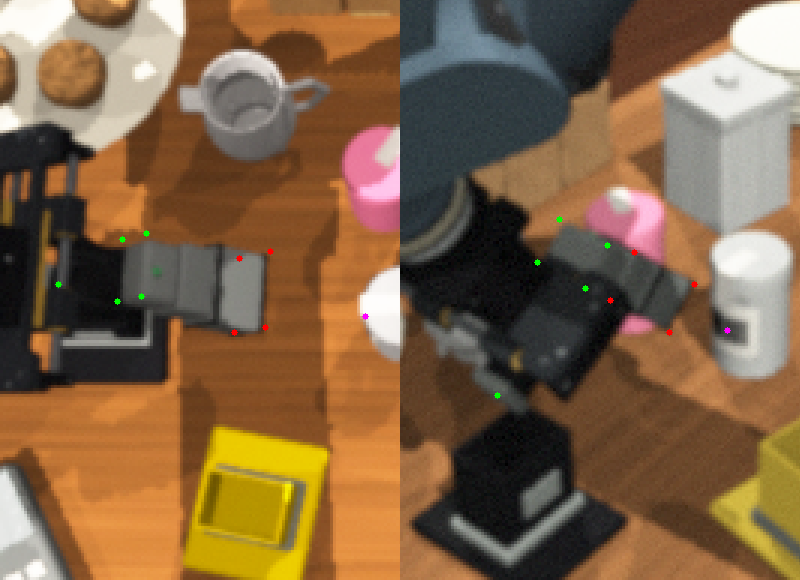

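```bash
cat > fit.py <<'E'
from sc import *
S1=R@Rs.T;O1=P-.019*R[:,2]-S1@G
for n in ("top","side"):
    d=np.mean([viewer.capture(n)[1] for _ in range(4)],0);X=cloud(n,d).reshape(-1,3)
    X=X[np.isfinite(X[:,2])&(abs(X[:,0]-.577)<.045)&(X[:,1]>.10)&(X[:,1]<.23)&(X[:,2]>.10)&(X[:,2]<.25)]
    q=(X-O1)@S1; np.save(n+"_q.npy",q)
    for z0 in np.arange(.0,.13,.01):
        k=q[(q[:,2]>=z0)&(q[:,2]<z0+.01)&(q[:,0]>-.0)]
        if len(k)>4: print(n,z0.round(3),len(k),"topx med",np.median(k[:,0][abs(k[:,1])<.015]).round(4),"y",np.percentile(k[:,1],[3,97]).round(4),"roll",np.polyfit(k[:,1],k[:,0],1)[0].round(3))
E
python3 fit.py
```

```text
top 0.0 74 topx med 0.0209 y [-0.0338  0.0256] roll 0.083
top 0.01 91 topx med 0.0209 y [-0.0335  0.0233] roll 0.038
top 0.02 98 topx med 0.021 y [-0.0334  0.0227] roll 0.07
top 0.03 96 topx med 0.021 y [-0.0334  0.0234] roll 0.059
top 0.04 122 topx med 0.0211 y [-0.0335  0.0244] roll 0.039
top 0.05 90 topx med 0.0193 y [-0.0296  0.0206] roll 0.089
top 0.06 92 topx med 0.0195 y [-0.0294  0.0201] roll 0.051
top 0.07 122 topx med 0.019 y [-0.0288  0.0199] roll 0.078
top 0.08 72 topx med 0.0177 y [-0.0256  0.0163] roll 0.025
top 0.09 86 topx med 0.0178 y [-0.0263  0.0163] roll 0.107
top 0.1 154 topx med 0.0149 y [-0.0251  0.0155] roll 0.043
side 0.0 31 topx med 0.0225 y [-0.032  -0.0102] roll 0.537
side 0.01 26 topx med nan y [-0.0316 -0.0285] roll 3.343
side 0.02 26 topx med nan y [-0.0313 -0.0285] roll 3.621
side 0.03 29 topx med 0.0615 y [-0.0313  0.0011] roll 0.855
side 0.04 70 topx med 0.022 y [-0.0319  0.0224] roll 0.259
side 0.05 31 topx med 0.0732 y [-0.0275 -0.0069] roll 0.622
side 0.06 30 topx med 0.056 y [-0.0275 -0.0096] roll 1.597
side 0.07 51 topx med 0.0199 y [-0.0265  0.0081] roll 0.33
side 0.08 27 topx med 0.0189 y [-0.0242 -0.0157] roll 0.833
side 0.09 28 topx med 0.0197 y [-0.0242 -0.0034] roll 0.644
side 0.1 166 topx med 0.0097 y [-0.0228  0.0179] roll -0.003
  return _methods._mean(a, axis=axis, dtype=dtype,
  ret = ret.dtype.type(ret / rcount)
```

```bash
python3 - <<'E'
import numpy as np
q=np.load("top_q.npy")
for lo,hi in ((.004,.045),(.052,.075),(.004,.1)):
    k=q[(q[:,2]>lo)&(q[:,2]<hi)&(abs(q[:,1]+.003)<.016)&(q[:,0]>.012)&(q[:,0]<.03)]
    A=np.c_[k[:,1],k[:,2],np.ones(len(k))];c=np.linalg.lstsq(A,k[:,0],rcond=None)[0];print(len(k),"roll deg",np.degrees(c[0]),"pitch slope deg",np.degrees(c[1]),c[2])
k=q[(abs(q[:,0]-.021)<.004)&(abs(q[:,1])<.02)];print("nose z",np.percentile(k[:,2],[0,1,3]))
E
```

```text
201 roll deg 0.43715265903943074 pitch slope deg 0.16071971541540822 0.020918850309464707
119 roll deg -0.10037763185820814 pitch slope deg 0.5451115628390151 0.01889336468472895
513 roll deg 0.10373707611227162 pitch slope deg -2.5162413743281733 0.022025502027771586
nose z [0.00347121 0.00458928 0.00607427]
```

The overlay shows the predicted nose corners at (250,290) in the top crop and (650,290) in the side crop landing on the real scanner. The depth fit shows under 1° of pitch and roll slip and about 2 mm of sideways offset. I'll make a small trim and then hold.

Call:
send_rows(moves=[[0.001, 0.003, 0.002, 0, 0, 0], [0.003, 0.006, 0.005, 0, 0, 0], [0.003, 0.006, 0.005, 0, 0, 0], [0.003, 0.006, 0.005, 0, 0, 0], [0.003, 0.006, 0.005, 0, 0, 0], [0.003, 0.006, 0.005, 0, 0, 0], [0.003, 0.006, 0.005, 0, 0, 0], [0.003, 0.006, 0.005, 0, 0, 0], [0.003, 0.006, 0.005, 0, 0, 0], [0.003, 0.006, 0.005, 0, 0, 0]])

```text
time_s: 17.15
position: [0.5796, 0.2334, 0.142]
tcp_rot: [[0.026, 1.0, -0.012], [0.865, -0.028, -0.501], [-0.501, 0.003, -0.865]]
force: [-0.3, 0.5, -1.2]
opening: 0.343
grasp_force: 30.0
```

```bash
python3 - <<'E'
from sc import *
rel(Pt,Rt,s)
z,_=viewer.capture("side"); print(np.abs(s["qvel"]).max(),s["force"],s["time_s"])
d=viewer.capture("top")[1];X=cloud("top",d)
M=((X[...,2]>.098)&(X[...,2]<.115));M[:170]=0;M[225:]=0;M[:,:268]=0;M[:,325:]=0
c=max(cv2.findContours(M.astype(np.uint8),0,1)[0],key=cv2.contourArea);e=cv2.fitEllipse(c);print("tin",ray("top",*e[0],.104).round(4))
E
```

```text
row [0.0001, -0.0071, -0.0011, 0.0012, -0.0003, -0.0012]
0.16707175642324504 [-0.28915508  0.49455088 -1.1891871 ] 17.15
tin [0.571  0.0151 0.104 ]
```

Everything is steady and on target, so I'm handing in.

```bash
python3 -c "
from rig import ticket
print(ticket.hand_in())"
```

```text
the job is handed in; nothing more can be done
None
```

The job is handed in (no verdict was shown): the label faces the stand to within about 2°, and the scanner is held about 12 cm from the label, aimed down at 45° and steady. The tin slid about 9 mm while being turned, and I left it there.

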